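# Dispense one white terminal block and slide it to the pick-up nest

### The job

Get one white terminal block ready for picking: with the fingertips press the red plunger of the dispenser that holds the white blocks all the way down, once, and let it spring back up. Then push the block that came out sideways along the outfeed channel until it sits square against the black end stop, so that the outlet is free again. Only push the block, do not lift any, dispense no second one, and leave the green blocks' dispenser and the things lying around alone.

Things in the scene. Friction and masses are not known exactly. Their poses are not given: they have to be found in the camera images.
- dispenser_white: Fixed dispenser whose magazine holds WHITE blocks. Origin on the bench below the magazine's middle; x points to its back, y to its left, z up. Base plate on feet, top 17 mm up: x -46 to 86, y -35 to 35 mm, with an arm (x -46 to -10) out to y -102. Blue magazine x +-11.5, y +-26.5 mm (feet to +-33.5), top at 66 mm, front slotted. Behind it steel cheeks (to x 79) and the plunger.
- white_outlet (a point): Point on the channel floor (17 mm above the bench) in front of the white magazine, dispenser x -31, y 0. Pressing the plunger shoves the bottom block out forward (-x) under the magazine's front to about here (3 mm either way), its length along y; when the plunger rises the next block drops. The magazine's front stands 19 mm behind (+x of) this point.
- white_nest (a point): Centre of the block when seated at the end of the channel: dispenser x -31, y -62 mm, 25 mm above the bench. The channel runs to -y between a 4 mm high front lip (x -45 to -40, whole length) and a 4 mm high rear rail (x -22 to -17, from y -44; slanted lead-in from y -28) to a black stop 12 mm high with its face at y -84 (x -45 to -14). The block stands 12 mm above lip and rail.
- white_plunger_top (a point): Top centre of the red plunger cap (34 mm across) of the white blocks' dispenser, 126 mm above the bench when up; at dispenser x 64, y 0 mm. Moves with the plunger.
- white_plunger (a joint): Travel of that plunger in m: 0 up (rest), 0.028 fully down on its stop. Return spring: about 1.6 N to start it, 4.4 N at the bottom, a little more if pressed fast; it springs back up by itself when let go. The pusher moves 1.2 times as far as the plunger.
- white_block0_center (a point): Centre of the bottom white terminal block, the one that is dispensed: 14 x 44 x 16 mm (x, y, z), about 18 g; 25 mm above the bench both in the magazine and in the channel.
- white_block1_center (a point): Centre of the second white block in the magazine (same size), stays in the magazine.
- white_block2_center (a point): Centre of the third (top) white block in the magazine, stays in the magazine.
- dispenser_green: A second, identical fixed dispenser that holds GREEN terminal blocks; same frame and sizes as the white one. Not to be operated.
- green_plunger (a joint): Travel of the green dispenser's plunger in m: 0 up, 0.028 down.
- lamp_post (a point): Foot of the fixed magnifier lamp: base about 130 mm across; its dark arm (40 mm thick) rises almost straight up from here, its elbow (60 mm across) 0.57 m above the bench at x 0.53, y 0.01, and then runs back and right over the bench. An obstacle between the two dispensers: swing past it on the robot's side or above. The bench's front rail (x 0.35 to 0.37) is 78 mm high.
- green_block0_center (a point): Centre of green block 0 (0 the lowest) in the green dispenser's magazine, 14 x 44 x 16 mm.
- green_block1_center (a point): Centre of green block 1 (0 the lowest) in the green dispenser's magazine, 14 x 44 x 16 mm.
- green_block2_center (a point): Centre of green block 2 (0 the lowest) in the green dispenser's magazine, 14 x 44 x 16 mm.
- heat_sink: Loose finned heat sink, 40 x 50 x 27 mm high; origin at the centre of its underside. Bystander.
- tape_roll: Loose roll of amber tape lying flat, 78 mm across, 19 mm high; origin at the centre of its underside. Bystander.
- power_brick: Loose black power brick, 50 x 100 x 32 mm high; origin at the centre of its underside. Bystander.
- cutters: Loose red side cutters lying flat, 50 x 120 x 12 mm; origin at the centre of the underside. Bystander.

How it is judged:
By the outcome, as a careful person would: the job done as asked, in the order asked, and still so for the second after the job is handed in, with the robot touching nothing.
It also fails if it takes over 56 s, if anything falls off the work surface, if the arm or the gripper's body presses on something with over 40 N, if the wrist force passes 120 N, or if a joint passes its speed limit or range.

### The arm

A 7-joint arm with a two-finger parallel gripper is mounted at the origin on a cart in front of the work surface, level with it; the furniture and walls round the work are solid. World frame = base frame: x ahead of the robot, y to its left, z up, the work surface at z = 0. Lengths are in m, angles in rad, forces in N, time in s.
With the tool pointing down it reaches from about 0.4 to 0.85 m from the base axis. Payload 4.5 kg.
Tool frame: the origin (TCP) lies at the very end of the fingers, on their centre line; the grasp point (between the pads) lies 19 mm behind it (tcp_to_grasp is the z of the grasp point in the tool frame, in m); z points along the fingers, y is the line along which they close (so a half turn about z gives the same grasp; the last joint's range is limited). The gripper opens to 88 mm and grips with 3 to 60 N. Pads are 18 mm wide; open, the fingers measure 123 mm over their backs; the gripper's body (75 mm by 187 mm) begins 45 mm behind the grasp point.
Start: joints at [-1.268, 0.689, -0.195, 1.565, 0.157, 0.902, -0.215], TCP at [0.166, 0.603, 0.239] pointing down, gripper open.
Joint ranges: [-3.01, 3.01], [-0.46, 2.08], [-1.47, 1.51], [0.13, 2.56], [-1, 4.14], [0.04, 2.09], [-2.66, 2.66]. Speed limits (rad/s): [2.57, 2.57, 3.14, 3.14, 3.14, 3.14, 3.14].

### API

Orientations are given as a unit quaternion [x, y, z, w].
In Python, from plant import * gives the robot as it stands. The module is installed in compiled form; this text tells all that it offers.
- The arm moves only by the shell command python3 -m jog 'ROWS' [OPENING] [FORCE]. ROWS is JSON, a list that holds one entry, the list of rows, each a list of 6 numbers: the shift along the tool's x, y, z in m, then the turn, a rotation vector about the tool's x, y, z in rad. In form: [[[dx, dy, dz, ax, ay, az], ...]]. A call has 1 to 12 rows; each row shifts and turns the commanded pose from where the row before left it, along the tool's axes as they then stand; what a row does not reach is not made up. A row lasts 1/8 s, in which the tool goes at most 62.5 mm and 10.7 degrees, less where a joint would pass 70% of its speed; a pose out of reach is approached as far as the arm can. A call with a gripper value outside its range is refused whole. OPENING is the finger opening in m, from 0 to 0.0881, set as the call begins (- or left out, the last holds). The fingers move at their own pace and stop on an object; FORCE is the grip in N (left out, the last holds). Time passes only in rows, so rows that do not move let the fingers close. It gives the time, the measured TCP pose, the force, the opening and the grip force at its end, in the units of the state.
- get_state(): the state, without advancing time (a new reading comes with each control period).
- snapshot(name): name is "scene" or "top" or "wrist"; returns a dict with "frame" (420x560x3 uint8, red, green, blue), "mtx" (3x3 intrinsics, pixels), "xyz" and "orientation" of the camera in the world; the wrist camera has in their place "mount" (4x4, takes a point from camera to tool coordinates, whose origin is the TCP and whose axes are the flange's). Camera axes: x right, y down, z forward; pixel columns grow to the right and rows downward; lengths in m; the calibration is good to about 2 mm. A picture is of the moment at which its call begins: read the wrist's pose just before it. There is no depth.
- finish_job(): hands the job in; it is judged then, once.
The state is a dict: "clock": time; "q": joint angles; "qd": joint speeds; "joint_torque": joint torques, N m; "tool_pos": TCP position; "eef_rot": TCP orientation; "contact_force": force on the tool from outside, world axes, zero at the start; "moment": the same for the moment, N m; "opening": opening from 0.0 (shut) to 1.0 (fully open); "finger_force": force on a finger pad.
Only numpy, scipy, OpenCV 4.12 (cv2) and the standard library are available. Lean on these libraries where they do the work, as an engineer would, in place of code of your own. Each camera call takes 0.05 s, during which the arm holds its last target. There are 200 camera calls.

## Working session

There is one attempt and no reset: what is moved stays moved. The work goes in short steps, Python scripts to look and compute and a shell command to move; the robot and the scene stay as the last step left them, time stands still between calls to the robot, and variables do not carry over. Pictures are saved under pics/ and viewed, at most 10 in all, crops included, and the job is handed in when it is done.

```bash
mkdir -p pics
python3 - <<'E'
from plant import *
import cv2,json
s=get_state();print({k:s[k] for k in('clock','tool_pos','eef_rot','opening','contact_force')})
for n in('scene','top'):
    p=snapshot(n);cv2.imwrite(f'pics/{n}.png',cv2.cvtColor(p['frame'],cv2.COLOR_RGB2BGR))
    print(n,p['mtx'],p['xyz'],p['orientation'])
E
```

```text
{'clock': 0.0, 'tool_pos': array([0.16589987, 0.60192488, 0.23790014]), 'eef_rot': array([ 1.33971942e-01,  9.90984702e-01, -9.15617487e-04, -3.53627907e-05]), 'opening': 0.9992235533595885, 'contact_force': array([ 0.12959816, -0.24918471, -0.45440515])}
scene [[506.5758417    0.         284.62349895]
 [  0.         506.5758417  218.46615244]
 [  0.           0.           1.        ]] [-0.66367997 -0.67348496  0.9222322 ] [ 0.76315391 -0.41503705  0.23565463 -0.43566873]
top [[542.93678364   0.         281.91923169]
 [  0.         542.93678364 201.20691394]
 [  0.           0.           1.        ]] [0.32453889 0.08418448 1.79980751] [-0.69906168  0.71362211 -0.03332234  0.03075496]
```

View pics/scene.png

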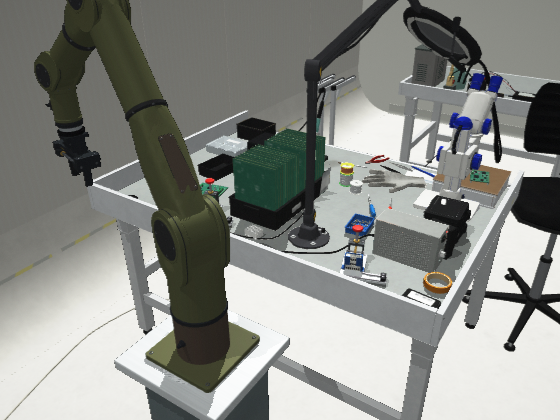

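View pics/top.png

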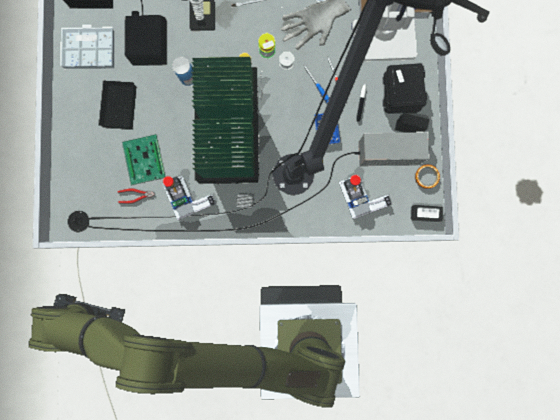

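Top view: there are dispensers at about px (180,197) on the left and (360,197) on the right, each with a red cap. I'll enlarge both to tell which holds the white blocks.

Run:
```python
import cv2,numpy as np
t=cv2.imread('pics/top.png');s=cv2.imread('pics/scene.png')
r=lambda im,x,y,w,h,f:cv2.resize(im[y:y+h,x:x+w],None,fx=f,fy=f,interpolation=cv2.INTER_CUBIC)
a=np.vstack([np.hstack([r(t,150,165,66,50,6),r(t,335,165,66,50,6)]),np.hstack([r(s,190,165,66,48,6),r(s,330,210,66,80,6)[:288+0]])])
cv2.imwrite('pics/c1.png',a);print(a.shape)
```

```text
(588, 792, 3)
```

View pics/c1.png

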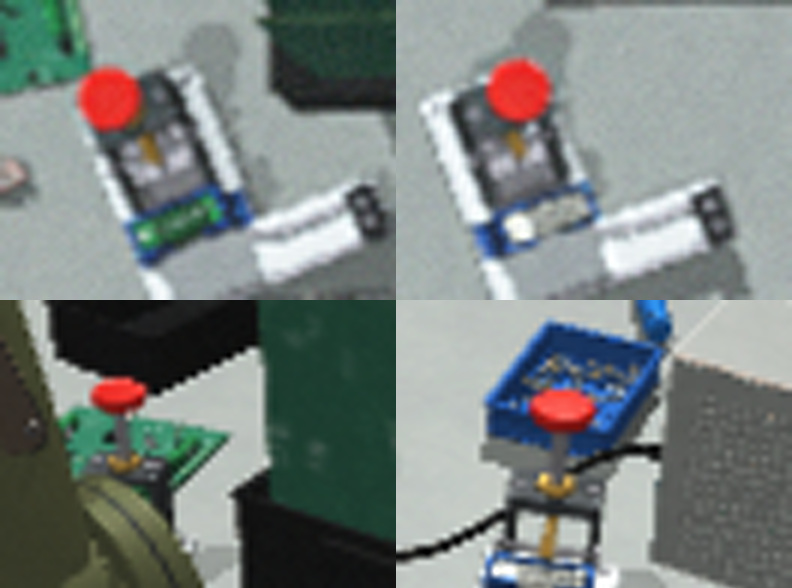

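The right-hand dispenser holds the white blocks. In the top image its cap is at px (355.1,179.6), the magazine top at about (360,201.5) and the black stop at about (387.5,200).

```bash
cat > h.py <<'E'
import numpy as np
from scipy.spatial.transform import Rotation as R
from plant import *
def ray(p,uv,z,Rm=None,o=None):
    Rm=R.from_quat(p['orientation']).as_matrix() if Rm is None else Rm
    o=np.array(p['xyz']) if o is None else o
    d=Rm@np.linalg.solve(p['mtx'],[*uv,1.]);return o+d*(z-o[2])/d[2]
def proj(p,X):
    c=R.from_quat(p['orientation']).as_matrix().T@(np.array(X)-p['xyz']);c=p['mtx']@c;return c[:2]/c[2]
E
python3 - <<'E'
from h import *
import cv2
from scipy.optimize import least_squares
p=snapshot('top');s=snapshot('scene')
f=p['frame'].astype(int);c0=f[165:195,340:375];m=(c0[...,0]>150)&(c0[...,1]<90)
ys,xs=np.nonzero(m);cap=(xs.mean()+340,ys.mean()+165)
f=s['frame'].astype(int);c0=f[215:240,340:375];m=(c0[...,0]>150)&(c0[...,1]<90);ys,xs=np.nonzero(m);caps=(xs.mean()+340,ys.mean()+215)
C=ray(p,cap,.124);print(cap,C,ray(s,caps,.123))
obs=[(cap,(64,0,122)),((360,201.5),(0,0,65)),((387.5,200.2),(-29.5,-89,29))]
# world from dispenser
def W(q,d):
    c,s_=np.cos(q[2]),np.sin(q[2]);d=np.array(d)/1000
    return np.array([q[0]+c*d[0]-s_*d[1],q[1]+s_*d[0]+c*d[1],d[2]])
r=least_squares(lambda q:np.concatenate([proj(p,W(q,d))-uv for uv,d in obs]),[.52,-.15,.2])
q=r.x;print(q,np.degrees(q[2]),r.fun.round(1))
print(ray(p,(78,221),0),ray(p,(245,200),0))
# overlay
im=cv2.cvtColor(p['frame'],cv2.COLOR_RGB2BGR);x0,y0,w,h,F=330,160,80,70,9
im=cv2.resize(im[y0:y0+h,x0:x0+w],None,fx=F,fy=F,interpolation=cv2.INTER_CUBIC)
def pl(pts,col,cl=True):
    a=np.array([((proj(p,W(q,d))-(x0,y0))+.5)*F for d in pts]);cv2.polylines(im,[a.astype(int)],cl,col,1)
pl([(-46,35,17),(86,35,17),(86,-35,17),(-10,-35,17),(-10,-102,17),(-46,-102,17)],(0,255,0))
pl([(11.5,26.5,66),(-11.5,26.5,66),(-11.5,-26.5,66),(11.5,-26.5,66)],(0,255,255))
pl([(-45,-84,29),(-14,-84,29)],(255,0,255),False)
pl([(64+17*np.cos(t),17*np.sin(t),124) for t in np.arange(0,6.3,.3)],(255,255,0))
cv2.imwrite('pics/ov.png',im)
E
```

```text
(np.float64(354.9), np.float64(179.675)) [ 0.53940719 -0.15192795  0.124     ] [ 0.54528234 -0.14742456  0.123     ]
[ 0.47801814 -0.17500695  0.35689515] 20.448585957422814 [ 0.2  0.5  0.2 -0.6 -0.4  0.1]
[0.43605545 0.75301615 0.        ] [0.49461553 0.19872765 0.        ]
```

View pics/ov.png

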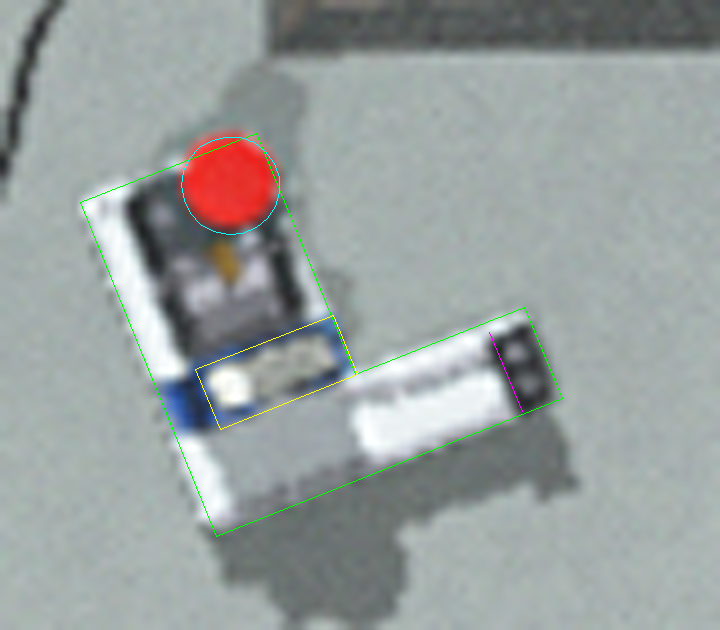

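The overlay fits: pose (0.478, -0.175), yaw 20.4°. I'll work out a swing on the robot's side of the lamp, turning the tool to match the dispenser.

```bash
cat >> h.py <<'E'
Q=(.4780,-.1750,np.radians(20.4))
def W(d,q=Q):
    c,s_=np.cos(q[2]),np.sin(q[2]);d=np.array(d)/1000
    return np.array([q[0]+c*d[0]-s_*d[1],q[1]+s_*d[0]+c*d[1],d[2]])
E
python3 - <<'E'
from h import *
p=snapshot('wrist');print(np.round(p['mount'],3),p['mtx'][0,0])
s=get_state();Rc=R.from_quat(s['eef_rot']);y=Rc.as_matrix()[:,1];x0=s['tool_pos']
t=W((64,0,0));print(t,s['q'])
ph0,ph1=np.arctan2(x0[1],x0[0]),np.arctan2(t[1],t[0]);r0,r1=np.hypot(*x0[:2]),np.hypot(*t[:2])
dy=np.radians(-69.6)-np.arctan2(y[1],y[0])
print(np.degrees([ph0,ph1,dy]))
pos=x0.copy();Rr=Rc;N=20
tgt=R.from_matrix(np.array([[np.cos(Q[2]),np.sin(Q[2]),0],[np.sin(Q[2]),-np.cos(Q[2]),0],[0,0,-1]]))
for k in range(1,N+1):
    ph=ph0+(ph1-ph0)*min(1,k/17);r=np.interp(k,[0,8,15,20],[r0,.43,.43,r1])
    z=np.interp(k,[0,6,16,20],[x0[2],.28,.28,.17])
    n=np.array([r*np.cos(ph),r*np.sin(ph),z])
    d=Rr.inv().apply(n-pos);d=np.round(d,3);a=np.round(-dy/16,3) if k<=16 else 0
    print([*map(float,d),0,0,float(a)],end=',\n')
    pos=pos+Rr.apply(d);Rr=Rr*R.from_rotvec([0,0,a])
print(pos)
E
```

```text
[[-0.001 -0.967 -0.254  0.066]
 [ 1.    -0.001 -0.001  0.   ]
 [ 0.    -0.254  0.967 -0.145]
 [ 0.     0.     0.     1.   ]] 305.4394231841869
[ 0.53798605 -0.15269139  0.        ] [-1.26819103  0.68949484 -0.19455102  1.56574464  0.15733936  0.90248262
 -0.21511021]
[  74.59656942  -15.84502111 -144.20165083]
[-0.056, -0.027, -0.007, 0, 0, 0.157],
[-0.055, -0.023, -0.007, 0, 0, 0.157],
[-0.054, -0.02, -0.007, 0, 0, 0.157],
[-0.053, -0.017, -0.007, 0, 0, 0.157],
[-0.052, -0.014, -0.007, 0, 0, 0.157],
[-0.05, -0.011, -0.006, 0, 0, 0.157],
[-0.049, -0.009, -0.0, 0, 0, 0.157],
[-0.047, -0.006, -0.0, 0, 0, 0.157],
[-0.036, 0.018, -0.0, 0, 0, 0.157],
[-0.034, 0.02, -0.0, 0, 0, 0.157],
[-0.033, 0.023, -0.0, 0, 0, 0.157],
[-0.032, 0.024, -0.0, 0, 0, 0.157],
[-0.03, 0.027, -0.0, 0, 0, 0.157],
[-0.028, 0.028, -0.0, 0, 0, 0.157],
[-0.026, 0.03, -0.0, 0, 0, 0.157],
[-0.005, 0.048, -0.0, 0, 0, 0.157],
[-0.003, 0.051, 0.027, 0, 0, 0.0],
[0.021, 0.015, 0.028, 0, 0, 0.0],
[0.021, 0.016, 0.027, 0, 0, 0.0],
[0.021, 0.015, 0.028, 0, 0, 0.0],
[ 0.53823673 -0.15252374  0.16988522]
```

```bash
python3 -m jog '[[[-0.056,-0.027,-0.007,0,0,0.157],[-0.055,-0.023,-0.007,0,0,0.157],[-0.054,-0.02,-0.007,0,0,0.157],[-0.053,-0.017,-0.007,0,0,0.157],[-0.052,-0.014,-0.007,0,0,0.157],[-0.05,-0.011,-0.006,0,0,0.157],[-0.049,-0.009,0,0,0,0.157],[-0.047,-0.006,0,0,0,0.157],[-0.036,0.018,0,0,0,0.157],[-0.034,0.02,0,0,0,0.157]]]' 0 10; python3 -m jog '[[[-0.033,0.023,0,0,0,0.157],[-0.032,0.024,0,0,0,0.157],[-0.03,0.027,0,0,0,0.157],[-0.028,0.028,0,0,0,0.157],[-0.026,0.03,0,0,0,0.157],[-0.005,0.048,0,0,0,0.157],[-0.003,0.051,0,0,0,0],[0,0,0,0,0,0]]]'
python3 - <<'E'
from h import *
s=get_state();print(s['clock'],s['tool_pos'],s['q'],R.from_quat(s['eef_rot']).as_matrix().round(3))
print(R.from_quat(s['eef_rot']).inv().apply(W((64,0,170))-s['tool_pos']))
E
```

```text
clock: 1.5
tool_pos: [0.4005, 0.1566, 0.28]
eef_rot: [0.797, 0.604, 0.001, -0.0]
contact_force: [0.9, 0.1, 0.2]
opening: 0.004
finger_force: 0.0
clock: 2.5
tool_pos: [0.4636, -0.1357, 0.28]
eef_rot: [0.984, 0.176, 0.001, 0.002]
contact_force: [-0.1, 0.4, 1.1]
opening: 0.004
finger_force: 0.0
2.5 [ 0.46360064 -0.13574699  0.2800178 ] [-0.13053247  0.48592022  0.4915936   1.95087856 -0.31636768  0.77774951
 -0.67660179] [[ 0.938  0.347  0.002]
 [ 0.347 -0.938 -0.003]
 [ 0.001  0.003 -1.   ]]
[0.06382796 0.04131272 0.1101974 ]
```

Run:
```python
from h import *
import cv2
s=get_state();p=snapshot('wrist');T=np.eye(4);T[:3,:3]=R.from_quat(s['eef_rot']).as_matrix();T[:3,3]=s['tool_pos'];M=T@p['mount']
im=cv2.cvtColor(p['frame'],cv2.COLOR_RGB2BGR)
def pj(d):
    c=M[:3,:3].T@(W(d)-M[:3,3]);c=p['mtx']@c;return c[:2]/c[2]
def pl(pts,col,cl=True): cv2.polylines(im,[np.array([pj(d) for d in pts]).round().astype(int)],cl,col,1)
pl([(-46,35,17),(86,35,17),(86,-35,17),(-10,-35,17),(-10,-102,17),(-46,-102,17)],(0,255,0))
pl([(11.5,26.5,66),(-11.5,26.5,66),(-11.5,-26.5,66),(11.5,-26.5,66)],(0,255,255))
pl([(-45,-84,29),(-14,-84,29)],(255,0,255),False)
pl([(64+17*np.cos(t),17*np.sin(t),126) for t in np.arange(0,6.3,.3)],(255,255,0))
cv2.imwrite('pics/w1.png',im)
```

```text
(no output)
```

View pics/w1.png

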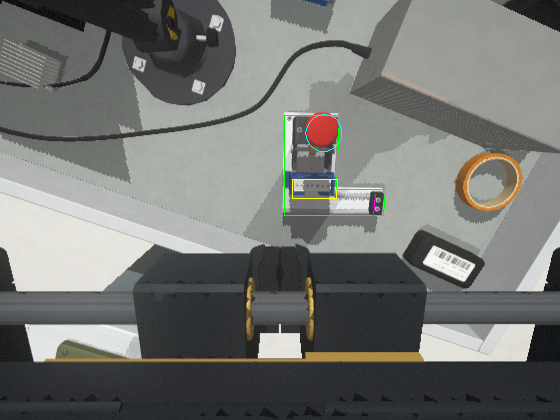

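Run:
```python
from h import *
import cv2
s=snapshot('scene');b=cv2.cvtColor(s['frame'],cv2.COLOR_RGB2BGR)
c=b[180:300,330:450];cv2.imwrite('pics/s2.png',cv2.resize(c,None,fx=5,fy=5,interpolation=cv2.INTER_CUBIC))
p=snapshot('top')
B=ray(p,(362,164.5),0);print(B,proj(s,B))
for z in(.08,.1,.12,.14,.16):print(z,proj(s,[*B[:2],z]),proj(p,[*B[:2],z]))
def inv(w):
    d=w[:2]-np.array(Q[:2]);c,n=np.cos(Q[2]),np.sin(Q[2]);return np.array([c*d[0]+n*d[1],-n*d[0]+c*d[1]])*1000
print(inv(B))
```

```text
[ 0.60603694 -0.19487801  0.        ] [376.36303514 255.58875915]
0.08 [378.69421153 234.33119002] [365.73509974 160.55751158]
0.1 [379.2960418  228.84321037] [366.72295447 159.51480694]
0.12 [379.90578696 223.28305628] [367.73396211 158.44766383]
0.14 [380.52360418 217.64929453] [368.7689463  157.35521291]
0.16 [381.14965483 211.94045372] [369.82877018 156.23654307]
[113.07780061 -63.26139908]
```

View pics/s2.png

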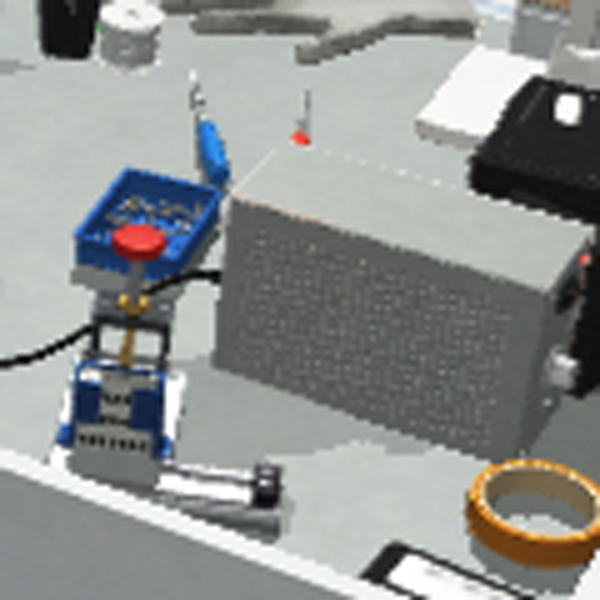

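The grey box is about 0.13 m high with its corner at dispenser (113,-63), so the gripper body clears it. I'll move over the cap and press gently, then check the force.

```bash
python3 -m jog '[[[0.032,0.02,0.02,0,0,0],[0.032,0.021,0.03,0,0,0],[0,0,0.05,0,0,0],[0,0,0.04,0,0,0],[0,0,0.01,0,0,0],[0,0,0.004,0,0,0],[0,0,0.006,0,0,0],[0,0,0.006,0,0,0],[0,0,0.006,0,0,0],[0,0,0.006,0,0,0],[0,0,0.002,0,0,0],[0,0,0,0,0,0]]]'
```

```text
clock: 4.15
tool_pos: [0.5379, -0.147, 0.0997]
eef_rot: [0.984, 0.18, 0.0, -0.0]
contact_force: [2.1, 2.9, 4.6]
opening: 0.006
finger_force: 2.1
```

```bash
python3 -m jog '[[[0,0,0.002,0,0,0],[0,0,0,0,0,0]]]'; python3 -m jog '[[[0,0,0.002,0,0,0],[0,0,0,0,0,0]]]';python3 -m jog '[[[0,0,0.001,0,0,0],[0,0,0,0,0,0]]]'
```

```text
clock: 4.4
tool_pos: [0.5379, -0.1471, 0.0982]
eef_rot: [0.984, 0.179, 0.001, 0.0]
contact_force: [0.7, 3.6, 7.4]
opening: 0.005
finger_force: 3.5
clock: 4.65
tool_pos: [0.538, -0.1471, 0.0979]
eef_rot: [0.984, 0.179, 0.001, -0.0]
contact_force: [-3.0, 5.4, 21.8]
opening: 0.005
finger_force: 11.1
clock: 4.9
tool_pos: [0.538, -0.1471, 0.0977]
eef_rot: [0.984, 0.179, 0.001, -0.0]
contact_force: [-3.4, 6.9, 29.5]
opening: 0.006
finger_force: 15.0
```

The plunger is on its stop: z stays at 0.0977 while the force rises. I'll release it and look.

```bash
python3 -m jog '[[[0,0,-0.006,0,0,0],[0,0,-0.01,0,0,0],[0,0,-0.014,0,0,0],[0,0,-0.02,0,0,0],[0,0,-0.04,0,0,0],[-0.05,0,-0.04,0,0,0],[-0.05,0,-0.04,0,0,0],[-0.03,0,0,0,0,0],[0,0,0,0,0,0]]]'
python3 - <<'E'
from h import *
import cv2
s=get_state();p=snapshot('wrist');T=np.eye(4);T[:3,:3]=R.from_quat(s['eef_rot']).as_matrix();T[:3,3]=s['tool_pos'];M=T@p['mount']
im=cv2.cvtColor(p['frame'],cv2.COLOR_RGB2BGR)
def pj(d):
    c=M[:3,:3].T@(W(d)-M[:3,3]);c=p['mtx']@c;return c[:2]/c[2]
def pl(pts,col,cl=True): cv2.polylines(im,[(np.array([pj(d) for d in pts])*8).round().astype(int)],cl,col,1,shift=3)
pl([(-46,35,17),(86,35,17),(86,-35,17),(-10,-35,17),(-10,-102,17),(-46,-102,17)],(0,255,0))
pl([(-45,-84,29),(-14,-84,29)],(255,0,255),False)
pl([(-38,22,33),(-24,22,33),(-24,-22,33),(-38,-22,33)],(0,0,255))
pl([(64+17*np.cos(t),17*np.sin(t),126) for t in np.arange(0,6.3,.3)],(255,255,0))
c=pj((0,-30,20)).astype(int);print(c)
im=im[max(0,c[1]-90):c[1]+90,c[0]-110:c[0]+110]
cv2.imwrite('pics/w2.png',cv2.resize(im,None,fx=3.3,fy=3.3,interpolation=cv2.INTER_CUBIC))
E
```

```text
clock: 6.02
tool_pos: [0.4155, -0.1935, 0.2635]
eef_rot: [0.984, 0.177, -0.0, -0.0]
contact_force: [0.8, 0.1, -0.2]
opening: 0.005
finger_force: 0.0
[307 131]
```

View pics/w2.png

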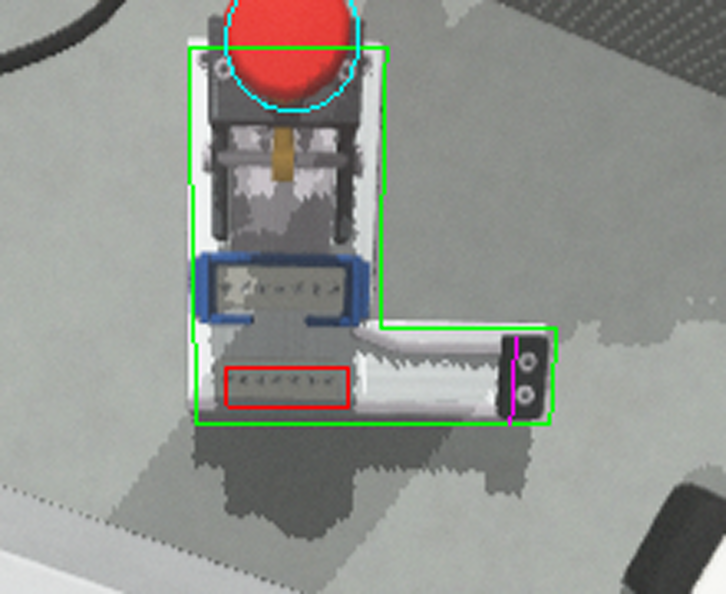

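The block came out at the outlet, the next one dropped, and the cap is up. The dispenser lies about 1.5 mm toward its +y from my fit. Next I'll work out the move to beside the block's +y end.

Run:
```python
from h import *
s=get_state();print(R.from_quat(s['eef_rot']).inv().apply(W((-30,54,25))-s['tool_pos']).round(4),(R.from_quat(s['eef_rot']).as_euler('xyz',degrees=True)).round(2), s['eef_rot'])
Rd=R.from_matrix(np.array([[np.cos(Q[2]),np.sin(Q[2]),0],[np.sin(Q[2]),-np.cos(Q[2]),0],[0,0,-1]]))
print((R.from_quat(s['eef_rot']).inv()*Rd).as_rotvec())
```

```text
[ 0.033  -0.0494  0.2381] [ 1.800e+02 -1.000e-02  2.055e+01] [9.83968616e-01 1.78341698e-01 4.72529913e-05 1.12759230e-05]
[ 3.89310058e-05 -8.90188094e-05  2.55457949e-03]
```

```bash
python3 -m jog '[[[0.016,-0.025,0,0,0,0.0025],[0.017,-0.024,0,0,0,0],[0,0,0.05,0,0,0],[0,0,0.05,0,0,0],[0,0,0.05,0,0,0],[0,0,0.04,0,0,0],[0,0,0.025,0,0,0],[0,0,0.015,0,0,0],[0,0,0.008,0,0,0],[0,0,0,0,0,0]]]'
python3 - <<'E'
from h import *
s=get_state();print(R.from_quat(s['eef_rot']).inv().apply(W((-30,54,25))-s['tool_pos']).round(4),s['contact_force'])
E
```

```text
clock: 7.32
tool_pos: [0.4339, -0.1343, 0.0245]
eef_rot: [0.984, 0.178, -0.001, -0.001]
contact_force: [-0.1, 0.6, 0.9]
opening: 0.002
finger_force: 0.0
[-0.0028 -0.0005 -0.0005] [-0.13063565  0.61975995  0.87361805]
```

```bash
python3 -m jog '[[[-0.003,0,0,0,0,0],[0,0.006,0,0,0,0],[0,0.006,0,0,0,0],[0,0.006,0,0,0,0],[0,0.006,0,0,0,0],[0,0.006,0,0,0,0],[0,0.006,0,0,0,0],[0,0.006,0,0,0,0],[0,0.006,0,0,0,0],[0,0.006,0,0,0,0],[0,0.006,0,0,0,0],[0,0,0,0,0,0]]]'
python3 - <<'E'
from h import *
import cv2
s=get_state();print(R.from_quat(s['eef_rot']).inv().apply(W((-30,-22,25))-s['tool_pos']).round(4),s['contact_force'])
p=snapshot('wrist');im=cv2.cvtColor(p['frame'],cv2.COLOR_RGB2BGR);cv2.imwrite('pics/w3.png',im)
E
```

```text
clock: 8.82
tool_pos: [0.452, -0.1933, 0.0262]
eef_rot: [0.984, 0.178, -0.001, -0.0]
contact_force: [0.2, 0.0, 0.4]
opening: 0.009
finger_force: 0.0
[0.0008 0.014  0.0012] [0.17294776 0.01705357 0.4363558 ]
```

View pics/w3.png

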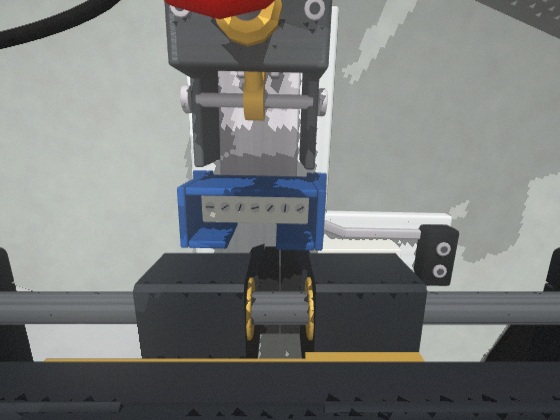

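The block is hidden behind the gripper and nothing unusual shows. I'll creep on until the force says it is at the stop.

```bash
python3 -m jog '[[[0,0.004,0,0,0,0],[0,0.003,0,0,0,0],[0,0.002,0,0,0,0],[0,0,0,0,0,0]]]'; for i in 1; do python3 -c "
from h import *
s=get_state();print(R.from_quat(s['eef_rot']).inv().apply(W((-30,-22,25))-s['tool_pos']).round(4),R.from_quat(s['eef_rot']).inv().apply(s['contact_force']).round(2))"; done; python3 -m jog '[[[0,0.002,0,0,0,0],[0,0,0,0,0,0]]]';python3 -m jog '[[[0,0.002,0,0,0,0],[0,0,0,0,0,0]]]'
```

```text
clock: 9.38
tool_pos: [0.4549, -0.2011, 0.0262]
eef_rot: [0.984, 0.178, -0.002, -0.001]
contact_force: [-0.7, -0.1, -0.2]
opening: 0.005
finger_force: 0.0
[0.0007 0.0055 0.0012] [-0.72 -0.18  0.25]
clock: 9.62
tool_pos: [0.4556, -0.203, 0.0262]
eef_rot: [0.984, 0.178, -0.002, -0.001]
contact_force: [-0.0, 0.5, 0.2]
opening: 0.008
finger_force: 0.0
clock: 9.88
tool_pos: [0.4564, -0.2049, 0.0262]
eef_rot: [0.984, 0.178, -0.002, -0.001]
contact_force: [0.3, -0.2, 0.5]
opening: 0.007
finger_force: 0.0
```

```bash
for n in 1; do :; done; python3 -m jog '[[[0,0.001,0,0,0,0],[0,0,0,0,0,0]]]'; python3 -m jog '[[[0,0.001,0,0,0,0],[0,0,0,0,0,0]]]';python3 -m jog '[[[0,0.001,0,0,0,0],[0,0,0,0,0,0]]]'
```

```text
clock: 10.12
tool_pos: [0.4566, -0.2057, 0.0262]
eef_rot: [0.984, 0.178, -0.002, -0.001]
contact_force: [-0.5, -0.5, -0.9]
opening: 0.004
finger_force: 0.0
clock: 10.38
tool_pos: [0.457, -0.2066, 0.0262]
eef_rot: [0.984, 0.178, -0.002, -0.001]
contact_force: [0.5, -0.0, 0.2]
opening: 0.008
finger_force: 0.0
clock: 10.62
tool_pos: [0.4571, -0.2069, 0.0262]
eef_rot: [0.984, 0.178, -0.002, -0.001]
contact_force: [-0.2, 1.6, 0.7]
opening: 0.006
finger_force: 0.7
```

```bash
python3 -m jog '[[[0,0.001,0,0,0,0],[0,0,0,0,0,0],[0,0,0,0,0,0]]]'; python3 -m jog '[[[0,0.001,0,0,0,0],[0,0,0,0,0,0],[0,0,0,0,0,0]]]'
```

```text
clock: 11.0
tool_pos: [0.4572, -0.2071, 0.0261]
eef_rot: [0.984, 0.179, -0.002, -0.002]
contact_force: [-3.1, 6.1, 3.0]
opening: 0.0
finger_force: 2.8
clock: 11.38
tool_pos: [0.4572, -0.2072, 0.0261]
eef_rot: [0.984, 0.179, -0.002, -0.003]
contact_force: [-2.2, 6.6, 4.6]
opening: 0.004
finger_force: 3.6
```

The block is firmly on the stop. I'll back off along the channel, rise and inspect.

```bash
python3 -m jog '[[[0,-0.004,0,0,0,0],[0,-0.01,0,0,0,0],[0,-0.015,0,0,0,0],[0,0,-0.02,0,0,0],[0,0,-0.05,0,0,0],[-0.02,0,-0.06,0,0,0],[-0.02,0,-0.06,0,0,0],[-0.01,0,-0.02,0,0,0],[0,0,0,0,0,0]]]'
python3 - <<'E'
from h import *
import cv2
s=get_state();p=snapshot('wrist');T=np.eye(4);T[:3,:3]=R.from_quat(s['eef_rot']).as_matrix();T[:3,3]=s['tool_pos'];M=T@p['mount']
im=cv2.cvtColor(p['frame'],cv2.COLOR_RGB2BGR)
c=M[:3,:3].T@(W((10,-30,20))-M[:3,3]);c=p['mtx']@c;c=(c[:2]/c[2]).astype(int)
im=im[max(0,c[1]-90):c[1]+90,c[0]-110:c[0]+110]
cv2.imwrite('pics/w4.png',cv2.resize(im,None,fx=3.3,fy=3.3,interpolation=cv2.INTER_CUBIC))
E
```

```text
clock: 12.5
tool_pos: [0.4024, -0.1997, 0.2359]
eef_rot: [0.984, 0.178, -0.0, -0.0]
contact_force: [0.4, -0.8, -0.1]
opening: 0.005
finger_force: 0.0
```

View pics/w4.png

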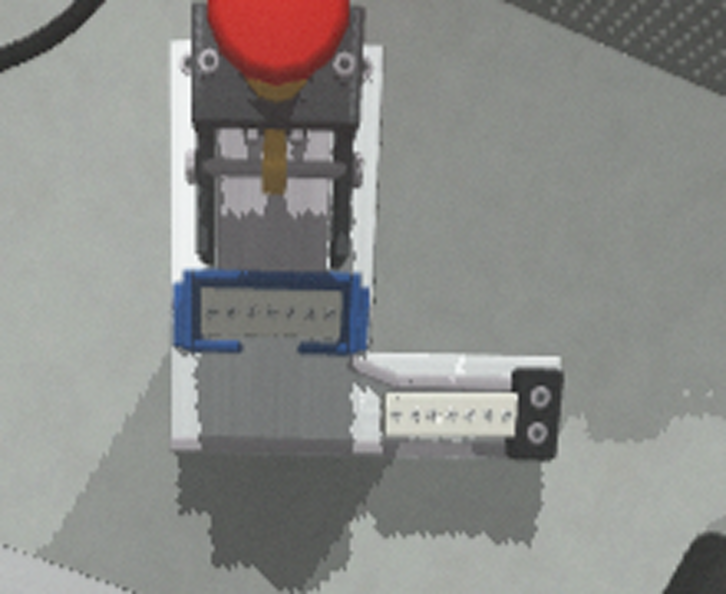

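The block is square in the channel, its right end (517,415) flush against the black stop. The outlet is empty, the cap is up and the robot is clear.

```bash
python3 -c "
from plant import *
print(finish_job())"
```

```text
the job is handed in; nothing more can be done
None
```

I pressed the white dispenser's plunger fully once and it sprang back up; the dispensed block now sits square against the black stop, the outlet is free, and the job was handed in after about 12.5 s of robot time.

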